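# Strip the reel holder

## Task

This job is finished, so clear the reel holder: slide the orange stop collar off the free end of the bar (its clamp is already loose), then take the reel, the aluminium spacer and the second reel off after it. Lay the collar and the spacer in the black tray and stand each reel upright in a free slot of the grey peg rack, all set down rather than dropped, and leave everything else as it is.

Things in the scene. Friction and masses are not known exactly. Their poses are not given: they have to be found in the camera images.
- stand: reel holder, fixed: grey base 130 x 190 x 10 mm, post 174 mm high, one horizontal 10 mm steel bar. Origin on the bench under the bar, z up. Bar axis at x = 0, 150 mm up, along its own y: from the post face at y = +113 mm (40 mm diameter, 25 mm long shoulder at the root) to the free end at y = -117 mm. On it from the post outwards: a reel, the spacer, the other reel, the collar, 2 to 7 mm apart.
- bar_tip (a point): centre of the bar's free end, 150 mm up; axes as the stand's, so parts come off towards its -y. Collar, reels and spacer have 14 mm bores, so they hang with centres 2 mm below the 10 mm bar's axis and slide with plain friction only; nothing else holds them.
- collar: orange stop collar, 80 g: 34 mm diameter sleeve with black bands, 75 mm long over all, with a 52 mm diameter, 10 mm thick flange at its +y end, against the outer reel. Origin mid-length on its axis; y along the axis, parallel to the stand's y at the start. Take the sleeve near its outer (-y) end, so that the gripper's body clears the reel's rim (89 mm above the reel's centre).
- spacer: plain aluminium spacer tube between the reels, 90 g, 34 mm diameter, 75 mm long. Origin mid-length on its axis; y along the axis, parallel to the stand's y at the start. Once the outer reel is gone, take it near its outer (-y) end, clear of the inner reel's rim.
- reel_blue: component tape reel with blue flanges: a flat disc, 178 mm diameter, 14 mm thick, 170 g, 14 mm centre hole. Origin at its centre; its y is the disc axis (it may be turned about it). It hangs on the bar, faces square to it, free to slide and turn; its rim top is 89 mm above its centre: grip the rim across the 14 mm (solid there). Which reel is the outer one varies.
- reel_white: component tape reel with white flanges: a flat disc, 178 mm diameter, 14 mm thick, 170 g, 14 mm centre hole. Origin at its centre; its y is the disc axis (it may be turned about it). It hangs on the bar, faces square to it, free to slide and turn; its rim top is 89 mm above its centre: grip the rim across the 14 mm (solid there). Which reel is the outer one varies.
- rack: grey peg rack, 190 x 200 mm, fixed. Origin on the bench under its centre. Four slots along its own y, 44 mm apart; a reel stands in one with its axis along the rack's y, on two steel rails (x = -50 and +50 mm, tops 22 mm up) that centre it at x = 0, centre 97 mm up. Slots are parted by tapered pegs 93 mm high (at x = -65 and +65 mm), 20 mm apart at the feet, 34 mm at the tops.
- slot0 (a point): where a reel's centre rests in the slot at the rack's y = -66 mm: taken by the black reel; axes as the rack's.
- slot1 (a point): where a reel's centre rests in the free slot at the rack's y = -22 mm; axes as the rack's.
- slot2 (a point): where a reel's centre rests in the free slot at the rack's y = +22 mm; axes as the rack's.
- slot3 (a point): where a reel's centre rests in the free slot at the rack's y = +66 mm; axes as the rack's.
- tray: the black open tray for holder parts, 200 (x) x 150 (y) x 32 mm high, fixed, walls and floor 3 mm thick. Origin on the bench under its centre.
- reel_black: another reel of the same size, black, standing in the rack's slot at y = -66 mm; leave it there. Origin at its centre, y its axis.
- driver_yellow: yellow screwdriver, 170 mm long, 26 mm thick, lying on the bench beneath the outer part of the bar; leave it. Origin beneath its middle.
- driver_black: black screwdriver, 200 mm long, lying on the bench; leave it. Origin beneath its middle.
- pliers: small pliers, about 140 mm long, lying on the bench; leave them. Origin beneath the pivot.
- device_a: dark grey instrument, 120 x 190 x 60 mm, at the back of the bench; leave it. Origin beneath its centre.
- screw_box: clear screw box, 160 x 110 x 30 mm, at the back of the bench; leave it. Origin beneath its centre.

How it is judged:
By the outcome, as a careful person would: the job done as asked, in the order asked, and still so for the second after the job is handed in, with the robot touching nothing.
It also fails if it takes over 72 s, if anything falls off the work surface, if the arm or the gripper's body presses on something with over 40 N, if the wrist force passes 120 N, or if a joint passes its speed limit or range.

## Robot

A 6-joint arm with a two-finger parallel gripper is mounted at the origin on the work surface. World frame = base frame: x ahead of the robot, y to its left, z up, the work surface at z = 0. Lengths are in mm, angles in rad, forces in N, time in s.
With the tool pointing down it reaches from about 350 to 975 mm from the base axis. Payload 7.1 kg.
Tool frame: the origin (TCP) lies at the very end of the fingers, on their centre line; the grasp point (between the pads) lies 19 mm behind it; z points along the fingers, y is the line along which they close (so a half turn about z gives the same grasp; the last joint's range is limited). The gripper opens to 88 mm and grips with 3 to 60 N. Pads are 20 mm wide; open, the fingers measure 115 mm over their backs; the gripper's body (75 mm by 178 mm) begins 61 mm behind the grasp point.
Start: joints at [-1.221, 0.423, 1.63, -0, 1.089, -0.019], TCP at [225.327, -582.952, 222.675] pointing down, gripper open.
Joint ranges: [-3, 3], [-0.9, 2.11], [0.09, 2.58], [-1.31, 4.45], [0.11, 2.69], [-2.54, 2.54]. Speed limits (rad/s): [2.39, 2.39, 3.01, 3.14, 3.14, 3.14].

## Interface

Orientations are given as a rotation vector (axis times angle).
In Python, from workcell import ctrl gives the robot as it stands. The module is installed in compiled form; this text tells all that it offers.
- The arm moves only by the shell command python3 -m inch 'ROWS'. ROWS is JSON, a list of rows, each a list of 7 numbers: the shift along the tool's x, y, z scaled (see below), then the turn, a rotation vector about the tool's x, y, z scaled (see below), then the closure, from -1 (fully open) to 1 (shut). In form: [[tx, ty, tz, wx, wy, wz, hand], ...]. A call has 1 to 10 rows; each row is the pose to reach, as a shift and turn from the pose commanded when the call began, along the tool's axes at that moment; what a row does not reach only later rows make up. The controller multiplies each number of a shift by 0.15 m and each number of a turn by pi/4 rad. A row lasts 1/8 s, in which the tool goes at most 62.5 mm and 10.7 degrees, less where a joint would pass 70% of its speed; a pose out of reach is approached as far as the arm can. A call with a number of a shift or a turn outside -1 to 1 is refused whole. A call with a gripper value outside its range is refused whole. The fingers move at their own pace and stop on an object; the grip force is fixed at half the most. Time passes only in rows, so rows that repeat a pose let the fingers close. It gives the time, the measured TCP pose, the force, the opening and the grip force at its end, in the units of the state.
- ctrl.get_obs(): the state, without advancing time (a new reading comes with each control period).
- ctrl.get_image(name): name is "side" or "top"; returns the picture (384x512x3 uint8, red, green, blue); there is no depth.
- ctrl.camera_params(name): a dict with "vfov" (degrees; the focal length in pixels is half the picture's height over the tangent of half this angle, whatever the lens; pixels are square), "cx", "cy" (the principal point, pixels), "eye" and "attitude" of the camera in the world. Camera axes: x right, y up, looking along -z (the intrinsics and any distortion apply to the point x, -y, -z); pixel columns grow to the right and rows downward; lengths in mm; the calibration is good to about 2 mm. A picture is of the moment at which its call begins. camera_params takes no time and is no camera call.
- ctrl.close_job(): hands the job in; it is judged then, once.
The state is a dict: "t": time; "qpos": joint angles; "qvel": joint speeds; "joint_torque": joint torques, N m; "ee_pos": TCP position; "orientation": TCP orientation; "ft_force": force on the tool from outside, world axes, zero at the start; "moment": the same for the moment, N m; "width": finger opening in mm; "grasp_force": force on a finger pad.
Only numpy, scipy, OpenCV 4.12 (cv2) and the standard library are available. Lean on these libraries where they do the work, as an engineer would, in place of code of your own. Each camera call takes 0.05 s, during which the arm holds its last target. There are 200 camera calls.

## Working session

There is one attempt and no reset: what is moved stays moved. The work goes in short steps, Python scripts to look and compute and a shell command to move; the robot and the scene stay as the last step left them, time stands still between calls to the robot, and variables do not carry over. Pictures are saved under pics/ and viewed, at most 10 in all, crops included, and the job is handed in when it is done.

```bash
mkdir -p pics
python3 - <<'E'
from workcell import ctrl
import cv2
for n in("side","top"):
    print(n,ctrl.camera_params(n)); cv2.imwrite(f"pics/{n}0.png",cv2.cvtColor(ctrl.get_image(n),cv2.COLOR_RGB2BGR))
print(ctrl.get_obs())
E
```

```text
side {'vfov': 56.13357075906743, 'cx': 254.79479120075248, 'cy': 188.10073359782277, 'eye': array([ 133.66987917,  749.02749205, 1075.29555085]), 'attitude': array([ 0.23620157, -0.92850108, -2.44407705])}
top {'vfov': 43.336807442491505, 'cx': 254.6388331741053, 'cy': 191.98679471405862, 'eye': array([ 366.48759568,   16.3136588 , 1425.73605459]), 'attitude': array([ 0.11525079, -0.09567454, -1.58434049])}
{'t': 0.1, 'qpos': array([-1.22102045e+00,  4.23741974e-01,  1.63062782e+00,  2.78200519e-05,
        1.08861907e+00, -1.89834547e-02]), 'qvel': array([ 1.13673145e-03, -2.02508208e-03, -2.43233737e-03, -3.69418306e-04,
        6.27193917e-05,  4.74568977e-04]), 'joint_torque': array([-7.41041604e-04, -5.45612884e+01, -2.74324411e+01,  6.44886028e-02,
        1.88093452e-02,  3.04838480e-06]), 'ee_pos': array([ 225.14943344, -582.48123756,  221.98785784]), 'orientation': array([-3.08698909e+00, -5.75696211e-01,  3.22772396e-04]), 'ft_force': array([-0.10264607,  0.26428237, -0.40748702]), 'moment': array([-0.01983872, -0.01939756, -0.00769183]), 'grasp_force': 0.0, 'width': 88.05268123509552}
```

View pics/side0.png

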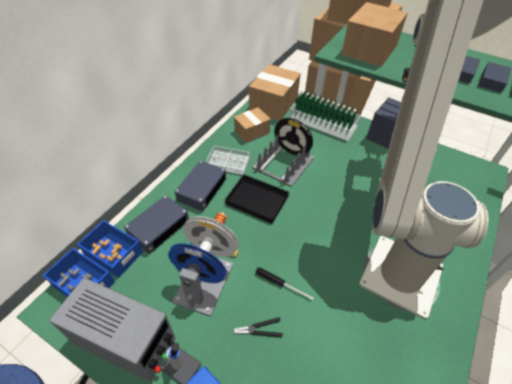

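View pics/top0.png

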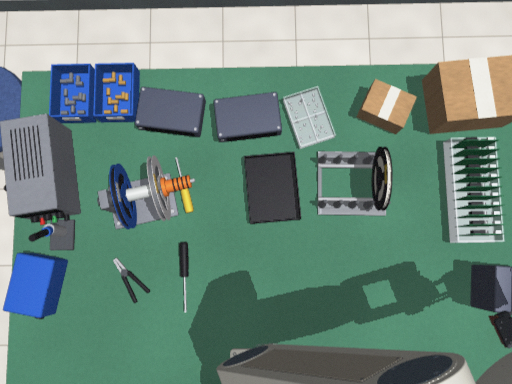

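The side picture shows the stand at about (205,260), tray (257,198) and rack (285,165). In the top picture the white reel is outer (155,188), blue inner (122,195), collar (177,186), tray (272,188), rack (352,183) with the black reel at its right end.

```bash
cat > h.py <<'E'
import numpy as np, cv2
from scipy.spatial.transform import Rotation as R
from workcell import ctrl
P={n:ctrl.camera_params(n) for n in("side","top")}
def ray(n,u,v):
    p=P[n]; f=192/np.tan(np.radians(p["vfov"])/2)
    d=np.array([(u-p["cx"])/f,-(v-p["cy"])/f,-1.]); return p["eye"],R.from_rotvec(p["attitude"]).apply(d)
def onz(n,u,v,z):
    e,d=ray(n,u,v); return e+d*(z-e[2])/d[2]
def proj(n,X):
    p=P[n]; f=192/np.tan(np.radians(p["vfov"])/2)
    c=R.from_rotvec(p["attitude"]).inv().apply(np.asarray(X,float)-p["eye"])
    return p["cx"]-f*c[0]/c[2],p["cy"]+f*c[1]/c[2]
def tri(a,b):
    (e1,d1),(e2,d2)=ray("side",*a),ray("top",*b)
    s=np.linalg.lstsq(np.c_[d1,-d2],e2-e1,rcond=None)[0]; p,q=e1+s[0]*d1,e2+s[1]*d2
    return (p+q)/2,np.linalg.norm(p-q)
def pic(n): return cv2.cvtColor(ctrl.get_image(n),cv2.COLOR_RGB2BGR)
def crop(im,x,y,w,h,k,name): cv2.imwrite("pics/"+name,cv2.resize(im[y:y+h,x:x+w],None,fx=k,fy=k,interpolation=cv2.INTER_CUBIC))
E
python3 - <<'E'
from h import *
t=cv2.imread("pics/top0.png"); s=cv2.imread("pics/side0.png")
a=cv2.resize(t[140:240,90:210],None,fx=4.6,fy=4.6,interpolation=cv2.INTER_CUBIC)
crop(t,90,140,120,100,5,"c1.png"); crop(t,235,135,170,100,4.6,"c2.png"); crop(s,150,105,180,210,2.8,"c3.png")
for n,im in(("top",t),("side",s)):
    hsv=cv2.cvtColor(im,cv2.COLOR_BGR2HSV)
    m=cv2.inRange(hsv,(4,150,120),(18,255,255)); m=cv2.morphologyEx(m,cv2.MORPH_CLOSE,np.ones((5,5)))
    k,l,st,c=cv2.connectedComponentsWithStats(m)
    for i in range(1,k):
        if st[i,4]>40: print(n,st[i],c[i])
E
```

```text
top [160 175  32  21 384] [174.54427083 184.21354167]
side [215 214  10   9  61] [220.18032787 217.6557377 ]
```

View pics/c1.png

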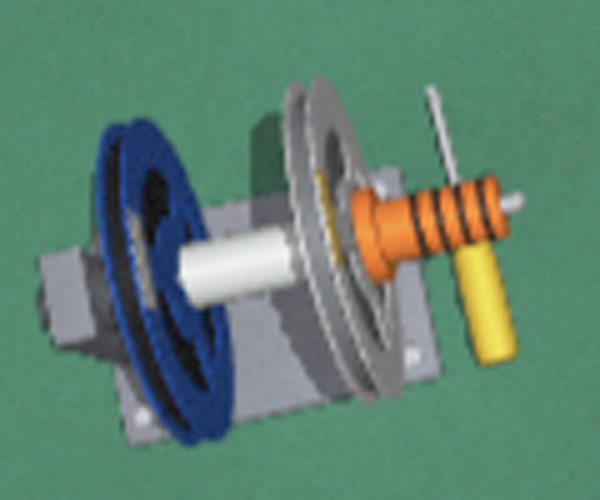

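View pics/c2.png

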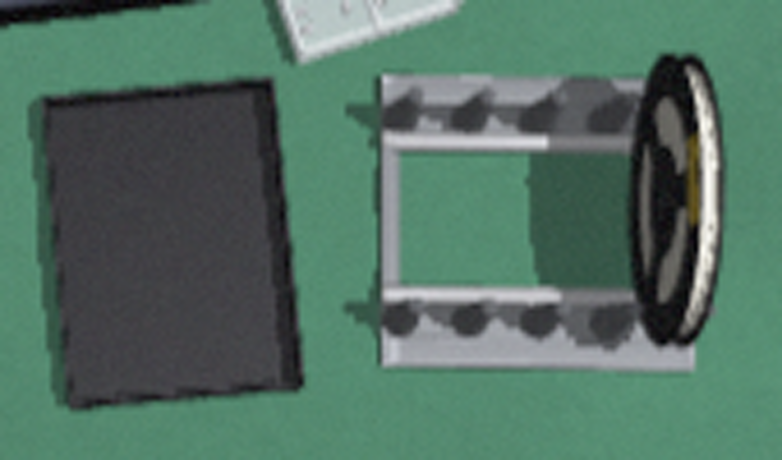

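View pics/c3.png

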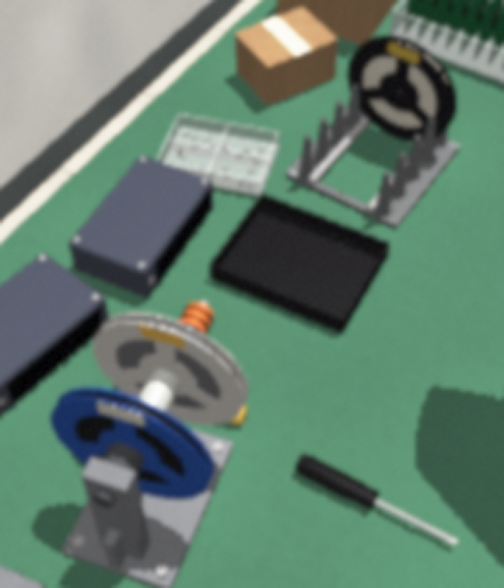

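c1: bar tip about (523,202), collar axis (375,235)→(502,208), spacer axis (187,274)→(293,255), stand base corners (440,372), (127,445). c2: tray corners (42,98),(273,80),(302,385),(70,408); rack corners (380,75),(380,367),(693,368), axes nearly world-aligned. c3 confirms the layout, with the collar visible past the white reel.

Run:
```python
from h import *
np.set_printoptions(precision=1,suppress=True)
a=lambda x,y:(90+(x+.5)/5-.5,140+(y+.5)/5-.5); b=lambda x,y:(235+(x+.5)/4.6-.5,135+(y+.5)/4.6-.5)
g=lambda f,z,*l:np.array([onz("top",*f(*p),z) for p in l])
ax=g(a,148,(375,235),(502,208),(187,274),(293,255)); tip=g(a,150,(523,202))
print("axis",ax[:,:2],"len",np.linalg.norm(ax[1]-ax[0]),np.linalg.norm(ax[3]-ax[2]),"tip",tip)
L=np.r_[ax,tip][:,:2]; k=np.polyfit(L[:,1],L[:,0],1); print("x=k*y+c",k,"yaw",-np.arctan(k[0]))
base=g(a,10,(440,372),(127,445)); print("base",base,np.linalg.norm(base[0]-base[1]))
# white reel rim top silhouettes
tr=g(b,32,(42,98),(273,80),(302,385),(70,408)); print("tray",tr[:,:2],tr.mean(0),np.linalg.norm(np.diff(tr,axis=0),axis=1))
rk=g(b,10,(380,75),(380,367),(693,368)); print("rack",rk[:,:2],np.linalg.norm(np.diff(rk,axis=0),axis=1))
# black reel outline in top: box
print("black reel top rim", g(b,186,(681,200)), g(b,97,(640,200),(681,55),(681,345)))
print("pegs", g(b,10,(400,318),(468,318),(540,318),(610,325),(405,112),(472,112),(540,112),(612,112))[:,:2])
print("rails",g(b,22,(400,142),(400,295))[:,:2])
print("cyl",g(a,60,(0,0)))
```

```text
axis [[557.5 271.9]
 [571.  203.8]
 [538.2 372.5]
 [547.5 315.8]] len 69.44482846932684 57.50832154111322 tip [[573.7 192.2 150. ]]
x=k*y+c [ -0.2 611.7] yaw 0.19691487669173355
base [[496.  260.3  10. ]
 [456.  444.4  10. ]] 188.33636814801363
tray [[662.1  62.7]
 [671.2 -85.2]
 [475.7 -98.2]
 [463.6  47.5]] [568.1 -18.3  32. ] [148.1 195.9 146.2]
rack [[ 678.  -156.2]
 [ 488.1 -150. ]
 [ 484.2 -348.8]] [190.  198.8]
black reel top rim [[ 564.4 -301.6  186. ]] [[ 579.  -299.7   97. ]
 [ 667.9 -328.9   97. ]
 [ 490.8 -319.9   97. ]]
pegs [[ 519.3 -163.8]
 [ 518.5 -207.2]
 [ 517.8 -253.1]
 [ 512.5 -297.4]
 [ 653.3 -171.6]
 [ 652.5 -214.8]
 [ 651.7 -258.7]
 [ 650.9 -305.1]]
rails [[ 631.3 -166.1]
 [ 532.6 -162.8]]
cyl [[712.6 509.5  60. ]]
```

```bash
cat >> h.py <<'E'
def down(a,tilt=0):  # tool x at world angle a; tilt about the tool's y
    c,s=np.cos(a),np.sin(a); return R.from_matrix(np.array([[c,s,0],[s,-c,0],[0,0,-1.]]))*R.from_euler("y",tilt)
def plan(*W,start=None):  # W: (x,y,z,angle[,tilt]); prints shift/turn numbers of each call
    o=ctrl.get_obs(); p,r=(o["ee_pos"],R.from_rotvec(o["orientation"])) if start is None else (np.array(start[:3],float),down(*start[3:]))
    print("t",round(o["t"],2),"at",np.round(p,1),"ft",np.round(o["ft_force"],1),"w",round(o["width"],1))
    for w in W:
        q,r1=np.array(w[:3],float),down(*w[3:])
        print(np.r_[r.inv().apply(q-p)/150,(r.inv()*r1).as_rotvec()/(np.pi/4)].round(3).tolist(),"rows>=%.1f"%max(np.linalg.norm(q-p)/62.5,np.degrees((r.inv()*r1).magnitude())/10.7)); p,r=q,r1
E
python3 - <<'E'
from h import *
print(proj("side",(571,204,148)),proj("side",(569,215,148)))
plan((280,-455,290,.65),(335,-330,310,.95),(390,-205,310,1.25),(440,-85,310,1.55),(495,35,310,1.77),(540,150,290,1.77),(569,214.7,180,1.77),(569,214.7,135,1.77))
E
```

```text
(np.float64(221.2393201518944), np.float64(216.40000452027724)) (np.float64(219.77781314144548), np.float64(219.0210492784872))
t 0.1 at [ 225.1 -582.5  222. ] ft [-0.1  0.3 -0.4] w 88.1
[0.647, -0.662, -0.452, -0.002, -0.0, -0.358] rows>=2.5
[0.796, -0.442, -0.133, 0.0, 0.0, -0.382] rows>=2.2
[0.891, -0.186, 0.0, 0.0, 0.0, -0.382] rows>=2.2
[0.864, 0.064, 0.0, 0.0, 0.0, -0.382] rows>=2.1
[0.807, 0.35, 0.0, 0.0, 0.0, -0.28] rows>=2.1
[0.692, 0.446, 0.133, 0.0, 0.0, 0.0] rows>=2.0
[0.385, 0.275, 0.733, 0.0, 0.0, 0.0] rows>=2.1
[0.0, 0.0, 0.3, 0.0, 0.0, 0.0] rows>=0.7
```

The side view agrees: the predicted collar outer end is (221,216) and the orange centroid was (220,218). I'll move to above the collar.

```bash
python3 -m inch '[[0.647,-0.662,-0.452,0,0,-0.36,-1],[0.647,-0.662,-0.452,0,0,-0.36,-1],[0.647,-0.662,-0.452,0,0,-0.36,-1]]'
python3 -m inch '[[0.796,-0.442,-0.133,0,0,-0.38,-1],[0.796,-0.442,-0.133,0,0,-0.38,-1],[0.796,-0.442,-0.133,0,0,-0.38,-1]]'
python3 -m inch '[[0.891,-0.186,0,0,0,-0.38,-1],[0.891,-0.186,0,0,0,-0.38,-1],[0.891,-0.186,0,0,0,-0.38,-1]]'
python3 -m inch '[[0.864,0.064,0,0,0,-0.38,-1],[0.864,0.064,0,0,0,-0.38,-1],[0.864,0.064,0,0,0,-0.38,-1]]'
python3 -m inch '[[0.807,0.35,0,0,0,-0.28,-1],[0.807,0.35,0,0,0,-0.28,-1],[0.807,0.35,0,0,0,-0.28,-1]]'
python3 -m inch '[[0.69,0.446,0.133,0,0,0,-1],[0.69,0.446,0.133,0,0,0,-1],[0.69,0.446,0.133,0,0,0,-1]]'
python3 - <<'E'
from h import *
plan((569,214.7,190,1.773),(569,214.7,135,1.773))
E
```

```text
t: 0.48
ee_pos: [280.8, -453.3, 291.5]
orientation: [2.975, 1.009, 0.001]
ft_force: [-0.5, 0.2, 0.2]
width: 87.8
grasp_force: 0.0
t: 0.85
ee_pos: [335.5, -327.6, 310.8]
orientation: [2.791, 1.442, 0.001]
ft_force: [0.1, -1.2, 0.3]
width: 87.9
grasp_force: 0.0
t: 1.23
ee_pos: [390.5, -203.3, 310.2]
orientation: [-2.546, -1.84, 0.0]
ft_force: [1.2, 0.1, 0.5]
width: 87.9
grasp_force: 0.0
t: 1.6
ee_pos: [441.1, -83.7, 310.2]
orientation: [-2.244, -2.198, 0.0]
ft_force: [0.2, -0.8, 0.9]
width: 87.7
grasp_force: 0.0
t: 1.98
ee_pos: [496.8, 35.2, 310.0]
orientation: [1.993, 2.428, -0.0]
ft_force: [0.1, -0.6, -0.3]
width: 88.0
grasp_force: 0.0
t: 2.35
ee_pos: [541.8, 149.3, 289.0]
orientation: [-1.993, -2.428, 0.003]
ft_force: [0.2, -0.9, -0.9]
width: 87.6
grasp_force: 0.0
t 2.35 at [541.8 149.3 289. ] ft [ 0.2 -0.9 -0.9] w 87.6
[0.392, 0.264, 0.659, -0.002, 0.001, -0.008] rows>=1.9
[0.0, 0.0, 0.367, 0.0, 0.0, 0.0] rows>=0.9
```

```bash
python3 -m inch '[[0.392,0.264,0.4,0,0,0,-1],[0.392,0.264,0.66,0,0,0,-1],[0.392,0.264,0.66,0,0,0,-1],[0.392,0.264,0.66,0,0,0,-1]]'
python3 -m inch '[[0,0,0.2,0,0,0,-1],[0,0,0.367,0,0,0,-1],[0,0,0.367,0,0,0,-1],[0,0,0.367,0,0,0,-1]]'
python3 - <<'E'
from h import *
plan((569,214.7,135,1.773))
t=pic("top");s=pic("side")
im=np.hstack([cv2.resize(t[140:240,90:210],(480,400),interpolation=3),cv2.resize(s[190:290,165:245],(320,400),interpolation=3)]); cv2.imwrite("pics/g1.png",im)
E
```

```text
t: 2.85
ee_pos: [568.9, 212.2, 192.7]
orientation: [1.996, 2.425, -0.0]
ft_force: [0.4, 1.0, -0.4]
width: 88.2
grasp_force: 0.0
t: 3.35
ee_pos: [569.7, 213.8, 139.0]
orientation: [1.994, 2.426, 0.005]
ft_force: [-0.5, 0.2, -0.2]
width: 87.6
grasp_force: 0.0
t 3.35 at [569.7 213.8 139. ] ft [-0.5  0.2 -0.2] w 87.6
[0.006, -0.003, 0.027, 0.004, -0.0, -0.009] rows>=0.1
```

View pics/g1.png

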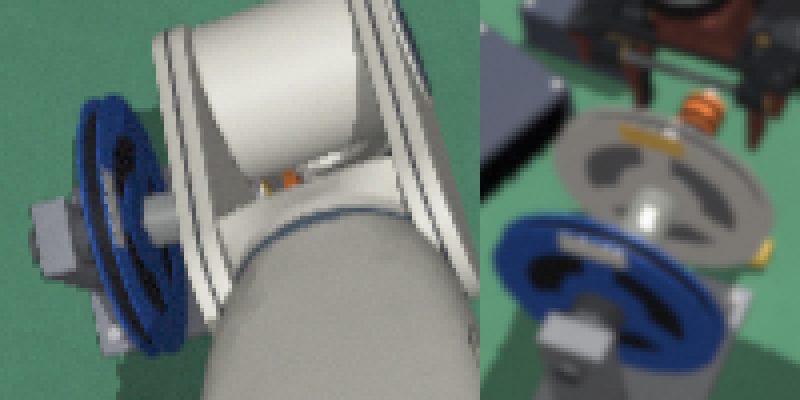

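The fingers straddle the collar symmetrically in the side view (fingers at about 640 and 760, collar at 702), so I'll close them.

```bash
python3 -m inch '[[0,0,0.02,0,0,0,0.2],[0,0,0.02,0,0,0,0.2],[0,0,0.02,0,0,0,0.5],[0,0,0.02,0,0,0,0.7],[0,0,0.02,0,0,0,0.7],[0,0,0.02,0,0,0,0.7],[0,0,0.02,0,0,0,0.7],[0,0,0.02,0,0,0,0.7]]'
```

```text
t: 4.45
ee_pos: [568.2, 214.3, 133.4]
orientation: [-1.993, -2.428, -0.0]
ft_force: [0.4, -0.3, -0.3]
width: 33.7
grasp_force: 30.0
```

```bash
python3 -m inch '[[0,0,-0.013,0,0,0,0.7],[-0.04,0,-0.013,0,0,0,0.7],[-0.1,0,-0.013,0,0,0,0.7],[-0.15,0,-0.013,0,0,0,0.7],[-0.2,0,-0.013,0,0,0,0.7],[-0.2,0,-0.013,0,0,0,0.7]]'
```

```text
t: 5.2
ee_pos: [574.2, 184.2, 135.4]
orientation: [-1.995, -2.427, 0.0]
ft_force: [0.3, 0.1, -0.5]
width: 33.9
grasp_force: 30.0
```

```bash
python3 -m inch '[[-0.15,0,0,0,0,0,0.7],[-0.35,0,0,0,0,0,0.7],[-0.6,0,0,0,0,0,0.7],[-0.75,0,0,0,0,0,0.7],[-0.75,0,0,0,0,0,0.7]]'
python3 - <<'E'
from h import *
c,s=np.cos(.064),np.sin(.064)
T=lambda x,y:(568.1+c*x-s*y,-18.3+s*x+c*y)
A=1.571+.064
for g in(26,):
  print(T(48,-g))
  plan((*T(48,-g),120,A),(*T(48,-g),60,A,.129),(*T(48,-g),20,A,.129))
E
```

```text
t: 5.82
ee_pos: [596.3, 72.8, 135.4]
orientation: [1.997, 2.426, 0.0]
ft_force: [-0.3, 0.1, -0.4]
width: 33.9
grasp_force: 30.0
(np.float64(617.664593825139), np.float64(-41.17686689538114))
t 5.83 at [596.3  72.8 135.4] ft [-0.3  0.1 -0.4] w 33.9
[-0.773, -0.006, 0.102, 0.0, -0.0, 0.165] rows>=1.9
[0.0, 0.0, 0.4, 0.0, 0.164, 0.0] rows>=1.0
[-0.034, 0.0, 0.264, 0.0, 0.0, 0.0] rows>=0.6
```

```bash
python3 -m inch '[[-0.3,0,0.05,0,0,0.16,0.7],[-0.6,-0.006,0.1,0,0,0.16,0.7],[-0.773,-0.006,0.1,0,0,0.16,0.7],[-0.773,-0.006,0.1,0,0,0.16,0.7]]'
python3 -m inch '[[0,0,0.2,0,0.08,0,0.7],[0,0,0.4,0,0.164,0,0.7],[0,0,0.4,0,0.164,0,0.7],[0,0,0.4,0,0.164,0,0.7]]'
python3 -m inch '[[-0.017,0,0.13,0,0,0,0.7],[-0.034,0,0.26,0,0,0,0.7],[-0.034,0,0.26,0,0,0,0.7],[-0.034,0,0.26,0,0,0,0.7]]'
```

```text
t: 6.32
ee_pos: [617.9, -40.1, 120.2]
orientation: [-2.144, -2.296, -0.0]
ft_force: [-0.1, 0.2, -1.7]
width: 33.8
grasp_force: 30.0
t: 6.82
ee_pos: [618.1, -38.4, 61.2]
orientation: [-2.075, -2.229, -0.133]
ft_force: [0.3, -0.4, -0.7]
width: 33.8
grasp_force: 30.0
t: 7.32
ee_pos: [617.6, -39.4, 20.8]
orientation: [-2.076, -2.227, -0.133]
ft_force: [-0.5, -0.1, -0.9]
width: 34.0
grasp_force: 30.0
```

```bash
python3 -m inch '[[0,0,0.04,0,0,0,0.7],[0,0,0.07,0,0,0,0.7],[0,0,0.07,0,0,0,0.7]]'
python3 -m inch '[[0,0,0.007,0,0,0,0.7],[0,0,0.013,0,0,0,0.7],[0,0,0.013,0,0,0,0.7]]'
python3 -m inch '[[0,0,0.007,0,0,0,0.7],[0,0,0.007,0,0,0,0.7]]'
```

```text
t: 7.7
ee_pos: [617.3, -38.0, 10.3]
orientation: [-2.075, -2.227, -0.133]
ft_force: [0.1, 0.3, -0.7]
width: 33.8
grasp_force: 30.0
t: 8.07
ee_pos: [617.6, -37.8, 8.7]
orientation: [-2.076, -2.227, -0.134]
ft_force: [-0.1, -0.9, -1.5]
width: 33.7
grasp_force: 30.0
t: 8.32
ee_pos: [617.6, -37.7, 7.6]
orientation: [-2.076, -2.227, -0.134]
ft_force: [-0.6, -0.3, -0.8]
width: 33.5
grasp_force: 30.0
```

```bash
python3 -m inch '[[0,0,0.007,0,0,0,0.7],[0,0,0.007,0,0,0,0.7]]'
python3 -m inch '[[0,0,0.007,0,0,0,0.7],[0,0,0.007,0,0,0,0.7]]'
```

```text
t: 8.57
ee_pos: [617.6, -37.6, 6.8]
orientation: [-2.076, -2.227, -0.134]
ft_force: [-0.6, -0.4, -0.1]
width: 33.6
grasp_force: 30.0
t: 8.82
ee_pos: [617.7, -37.6, 6.6]
orientation: [-2.076, -2.227, -0.134]
ft_force: [-2.7, -1.8, 8.5]
width: 33.8
grasp_force: 30.0
```

```bash
python3 -m inch '[[0,0,0,0,0,0,0.15],[0,0,0,0,0,0,-0.1],[0,0,0,0,0,0,-0.14],[0,0,0,0,0,0,-0.14]]'
python3 -m inch '[[0,0,-0.15,0,0,0,-0.14],[0,0,-0.5,0,0,0,-0.14],[0,0,-0.9,0,0,0,-0.14],[0,0,-0.9,0,0,0,-0.14]]'
python3 - <<'E'
from h import *
im=pic("top"); crop(im,90,130,315,110,2.5,"a1.png")
# next: above the white reel rim: collar flange was against it
u=np.array([-np.sin(.2),np.cos(.2)]); tip=np.array([573.5,192.2])
print([ (tip+u*d).round(1) for d in (90,95,100)])
E
```

```text
t: 9.32
ee_pos: [617.5, -37.4, 5.4]
orientation: [-2.076, -2.227, -0.134]
ft_force: [0.6, -0.4, -0.7]
width: 50.0
grasp_force: 0.0
t: 9.82
ee_pos: [622.6, -56.0, 146.2]
orientation: [-2.082, -2.233, -0.143]
ft_force: [0.5, 0.6, -0.7]
width: 50.0
grasp_force: 0.0
[array([555.6, 280.4]), array([554.6, 285.3]), array([553.6, 290.2])]
```

View pics/a1.png

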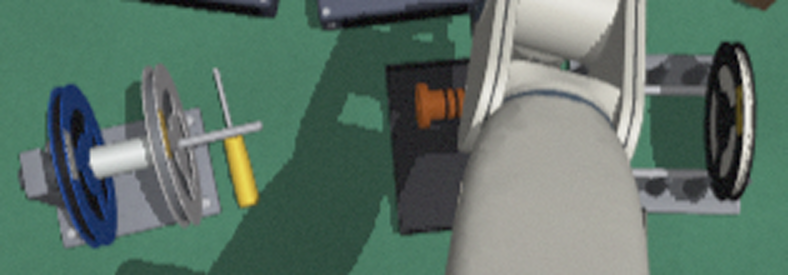

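Collar lies in the tray at about (435,105); the reels are still on the bar, whose bare end runs (180,143)→(260,126) in this crop. Next I locate the white reel's centre and the bar line.

Run:
```python
from h import *
np.set_printoptions(precision=1,suppress=True)
a=lambda x,y:(90+(x+.5)/5-.5,140+(y+.5)/5-.5); b=lambda x,y:(90+(x+.5)/2.5-.5,130+(y+.5)/2.5-.5)
for n,l in(("white",((320,78),(390,400),(293,85),(370,402))),("blue",((140,118),(213,440),(112,125),(192,443)))):
    q=np.array([onz("top",*a(*p),148) for p in l])[:,:2]; print(n,q.mean(0),q[0]-q[1],np.arctan2(-(q[0]-q[1])[1],0.0+(q[0]-q[1])[0]))
    m=q.mean(0);  print(" from tip",np.linalg.norm(m-[573.5,192.2]), np.degrees(np.arctan2(*(q[0]-q[1])[::-1])))
# bar line from mask of bright pixels in the fresh picture
im=pic("top"); g=cv2.cvtColor(im,cv2.COLOR_BGR2HSV); sub=g[172:196,163:197]
m=(sub[...,1]<60)&(sub[...,2]>110); 
pts=[]
for c in range(m.shape[1]):
    r=np.where(m[:,c])[0]
    if len(r): pts.append((163+c,172+r.mean(),len(r)))
print(np.array(pts)[::3])
pts=np.array([p for p in pts if p[2]<=7]); W=np.array([onz("top",p[0],p[1],150)[:2] for p in pts])
k=np.polyfit(W[:,1],W[:,0],1); print(k,np.std(W[:,0]-np.polyval(k,W[:,1])),"x at y=192,284:",np.polyval(k,[192,284]),W[-1])
```

```text
white [555.3 289.1] [175.   39.5] -0.2218932861269856
 from tip 98.5972617902255 12.713548797365057
blue [535.1 384.9] [174.5  42.8] -0.2406047996349581
 from tip 196.46944144932567 13.78563954967391
[[163.  183.4  17. ]
 [166.  184.   23. ]
 [169.  184.   23. ]
 [172.  189.   13. ]
 [175.  184.    5. ]
 [178.  183.5   4. ]
 [181.  178.5  12. ]
 [184.  181.5   4. ]
 [187.  181.5   4. ]
 [190.  180.5   4. ]
 [193.  180.    5. ]]
[ -0.2 613.6] 0.5236523274349909 x at y=192,284: [574.7 556. ] [573.8 192.7]
```

Run:
```python
from h import *
plan((612,40,250,1.2),(590,150,310,.7),(565,255,310,.205),(555.3,289.1,260,.205),(555.3,289.1,209,.205))
```

```text
t 9.93 at [619.2 -55.  141.3] ft [-0.5 -0.6  0.4] w 49.9
[0.723, -0.002, -0.638, -0.033, -0.161, 0.561] rows>=2.5
[0.63, -0.402, -0.4, 0.0, 0.0, 0.637] rows>=2.7
[0.323, -0.643, 0.0, 0.0, 0.0, 0.63] rows>=2.7
[-0.017, -0.236, 0.333, 0.0, 0.0, 0.0] rows>=1.0
[0.0, 0.0, 0.34, 0.0, 0.0, 0.0] rows>=0.8
```

```bash
python3 -m inch '[[0.72,0,-0.64,-0.033,-0.16,0.56,-0.5],[0.72,0,-0.64,-0.033,-0.16,0.56,-0.5],[0.72,0,-0.64,-0.033,-0.16,0.56,-0.5],[0.72,0,-0.64,-0.033,-0.16,0.56,-0.5]]'
python3 -m inch '[[0.63,-0.4,-0.4,0,0,0.637,-0.5],[0.63,-0.4,-0.4,0,0,0.637,-0.5],[0.63,-0.4,-0.4,0,0,0.637,-0.5],[0.63,-0.4,-0.4,0,0,0.637,-0.5]]'
python3 -m inch '[[0.323,-0.643,0,0,0,0.63,-0.5],[0.323,-0.643,0,0,0,0.63,-0.5],[0.323,-0.643,0,0,0,0.63,-0.5],[0.323,-0.643,0,0,0,0.63,-0.5]]'
python3 - <<'E'
from h import *
plan((555.3,289.1,260,.205),(555.3,289.1,209,.205))
E
```

```text
t: 10.42
ee_pos: [612.4, 41.8, 249.4]
orientation: [-2.587, -1.779, -0.001]
ft_force: [0.5, 0.1, -0.4]
width: 65.9
grasp_force: 0.0
t: 10.92
ee_pos: [589.7, 149.0, 306.6]
orientation: [-2.946, -1.082, 0.008]
ft_force: [-0.9, -0.1, -0.9]
width: 66.1
grasp_force: 0.0
t: 11.42
ee_pos: [564.9, 253.4, 306.9]
orientation: [-3.124, -0.329, 0.008]
ft_force: [-0.3, 0.4, -0.4]
width: 65.5
grasp_force: 0.0
t 11.43 at [564.9 253.4 306.9] ft [-0.3  0.4 -0.4] w 65.5
[-0.012, -0.246, 0.313, -0.001, 0.007, 0.006] rows>=1.0
[0.0, 0.0, 0.34, 0.0, 0.0, 0.0] rows>=0.8
```

```bash
python3 -m inch '[[-0.012,-0.246,0.15,0,0.007,0.006,-0.5],[-0.012,-0.246,0.31,0,0.007,0.006,-0.5],[-0.012,-0.246,0.31,0,0.007,0.006,-0.5],[-0.012,-0.246,0.31,0,0.007,0.006,-0.5]]'
python3 -m inch '[[0,0,0.17,0,0,0,-0.5],[0,0,0.34,0,0,0,-0.5],[0,0,0.34,0,0,0,-0.5],[0,0,0.34,0,0,0,-0.5]]'
python3 - <<'E'
from h import *
plan((555.3,289.1,209,.205)); s=pic("side");crop(s,150,180,110,110,5,"a2.png")
E
```

```text
t: 11.92
ee_pos: [556.6, 289.3, 262.8]
orientation: [-3.124, -0.316, -0.005]
ft_force: [0.4, -0.4, -0.1]
width: 66.0
grasp_force: 0.0
t: 12.42
ee_pos: [557.1, 290.5, 213.1]
orientation: [-3.123, -0.315, -0.008]
ft_force: [-0.3, 0.1, -0.4]
width: 65.7
grasp_force: 0.0
t 12.43 at [557.1 290.5 213.1] ft [-0.3  0.1 -0.4] w 65.7
[-0.014, 0.007, 0.027, -0.003, -0.007, -0.005] rows>=0.1
```

View pics/a2.png

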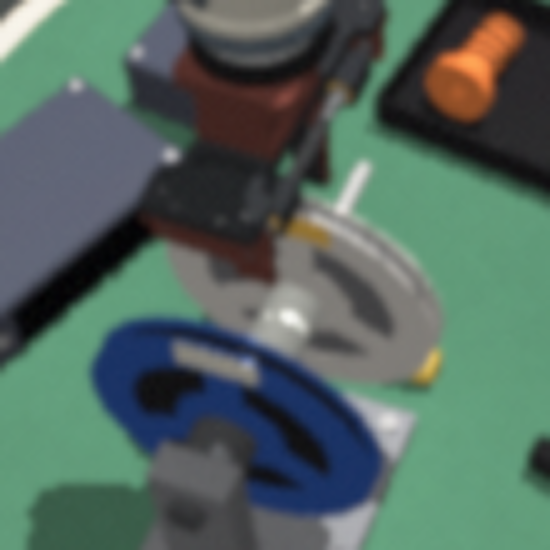

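Both fingers are down either side of the white reel's rim (near finger (255,265), far one (315,165)), and the collar lies in the tray. Closing.

```bash
python3 -m inch '[[-0.01,0,0.01,0,-0.007,-0.005,0],[-0.01,0,0.01,0,-0.007,-0.005,0.4],[-0.01,0,0.01,0,-0.007,-0.005,0.7],[-0.01,0,0.01,0,-0.007,-0.005,0.9],[-0.01,0,0.01,0,-0.007,-0.005,0.9],[-0.01,0,0.01,0,-0.007,-0.005,0.9],[-0.01,0,0.01,0,-0.007,-0.005,0.9]]'
python3 -m inch '[[0,0,-0.007,0,0,0,0.9],[0,0,-0.013,0,0,0,0.9],[0,0,-0.013,0,0,0,0.9]]'
```

```text
t: 13.35
ee_pos: [554.6, 290.1, 210.0]
orientation: [-3.124, -0.321, 0.003]
ft_force: [0.1, -1.0, 0.8]
width: 14.0
grasp_force: 30.0
t: 13.72
ee_pos: [554.5, 290.1, 211.8]
orientation: [-3.124, -0.321, 0.004]
ft_force: [-0.9, 0.1, -1.8]
width: 13.8
grasp_force: 30.0
```

```bash
python3 -m inch '[[0,0.05,0,0,0,0,0.9],[0,0.13,0,0,0,0,0.9],[0,0.2,0,0,0,0,0.9],[0,0.27,0,0,0,0,0.9],[0,0.27,0,0,0,0,0.9]]'
python3 -m inch '[[0,0.07,0,0,0,0,0.9],[0,0.17,0,0,0,0,0.9],[0,0.27,0,0,0,0,0.9],[0,0.27,0,0,0,0,0.9]]'
```

```text
t: 14.35
ee_pos: [563.1, 249.5, 211.9]
orientation: [-3.124, -0.319, 0.003]
ft_force: [-0.4, -0.4, -2.1]
width: 14.0
grasp_force: 30.0
t: 14.85
ee_pos: [571.4, 209.5, 211.8]
orientation: [-3.124, -0.319, 0.003]
ft_force: [-0.5, -0.1, -1.4]
width: 13.9
grasp_force: 30.0
```

```bash
python3 -m inch '[[0,0.15,0,0,0,0,0.9],[0,0.4,0,0,0,0,0.9],[0,0.5,-0.1,0,0,0,0.9],[0,0.5,-0.3,0,0,0,0.9],[0,0.5,-0.5,0,0,0,0.9],[0,0.5,-0.5,0,0,0,0.9]]'
python3 - <<'E'
from h import *
plan((590,0,290,.05),(586,-120,290,-.027),(581.1,-230,290,-.027),(581.1,-230,200,-.027),(581.1,-230,165,-.027))
E
```

```text
t: 15.6
ee_pos: [588.3, 137.5, 289.9]
orientation: [-3.123, -0.321, -0.006]
ft_force: [0.7, 0.1, -2.4]
width: 13.8
grasp_force: 30.0
t 15.6 at [588.3 137.5 289.9] ft [ 0.7  0.1 -2.4] w 13.8
[-0.175, 0.9, -0.003, -0.003, -0.005, 0.197] rows>=2.2
[-0.067, 0.798, 0.0, 0.0, 0.0, 0.098] rows>=1.9
[-0.013, 0.734, 0.0, 0.0, 0.0, 0.0] rows>=1.8
[0.0, 0.0, 0.6, 0.0, 0.0, 0.0] rows>=1.4
[0.0, 0.0, 0.233, 0.0, 0.0, 0.0] rows>=0.6
```

```bash
python3 -m inch '[[-0.05,0.25,0,0,0,0.06,0.9],[-0.12,0.6,0,0,-0.005,0.13,0.9],[-0.175,0.9,0,0,-0.005,0.197,0.9],[-0.175,0.9,0,0,-0.005,0.197,0.9]]'
python3 -m inch '[[-0.04,0.35,0,0,0,0.05,0.9],[-0.067,0.65,0,0,0,0.098,0.9],[-0.067,0.8,0,0,0,0.098,0.9]]'
python3 -m inch '[[-0.013,0.35,0,0,0,0,0.9],[-0.013,0.6,0,0,0,0,0.9],[-0.013,0.734,0,0,0,0,0.9],[-0.013,0.734,0,0,0,0,0.9],[-0.013,0.734,0,0,0,0,0.9]]'
python3 - <<'E'
from h import *
plan((581.1,-230,200,-.027))
s=pic("side"); crop(s,235,80,100,115,5,"a3.png")
# predicted pixels of the peg tops (rack y = 0, 44, x=+-65) and slot-centre marks
C=np.array([580.5,-252]);c,q=np.cos(-.027),np.sin(-.027)
for x in(-65,65):
  for y in(-44,0,44,88):
    u=proj("side",(C[0]+c*x-q*y,C[1]+q*x+c*y,93)); print(x,y,((u[0]-234.5)*5-.5,(u[1]-79.5)*5-.5))
E
```

```text
t: 16.1
ee_pos: [587.7, -2.8, 285.2]
orientation: [-3.14, -0.073, 0.012]
ft_force: [0.5, -0.6, -3.0]
width: 13.9
grasp_force: 30.0
t: 16.48
ee_pos: [583.9, -121.3, 285.6]
orientation: [-3.14, 0.042, 0.011]
ft_force: [-0.1, 0.4, -2.3]
width: 13.6
grasp_force: 30.0
t: 17.1
ee_pos: [579.5, -229.2, 286.1]
orientation: [-3.14, 0.04, 0.01]
ft_force: [-0.9, -0.1, -2.9]
width: 13.8
grasp_force: 30.0
t 17.1 at [ 579.5 -229.2  286.1] ft [-0.9 -0.1 -2.9] w 13.8
[0.014, 0.006, 0.574, -0.002, 0.008, 0.002] rows>=1.4
-65 -44 (np.float64(346.06842902481543), np.float64(336.3284831385503))
-65 0 (np.float64(320.36530530293487), np.float64(367.25990984874))
-65 44 (np.float64(293.7606918384223), np.float64(399.27619940306977))
-65 88 (np.float64(266.2063149363), np.float64(432.43544490626886))
65 -44 (np.float64(208.05585844749925), np.float64(277.6016306545578))
65 0 (np.float64(180.82900741632056), np.float64(306.61017012274056))
65 44 (np.float64(152.67678760237186), np.float64(336.6046332596896))
65 88 (np.float64(123.5512071853405), np.float64(367.6361524057586))
```

View pics/a3.png

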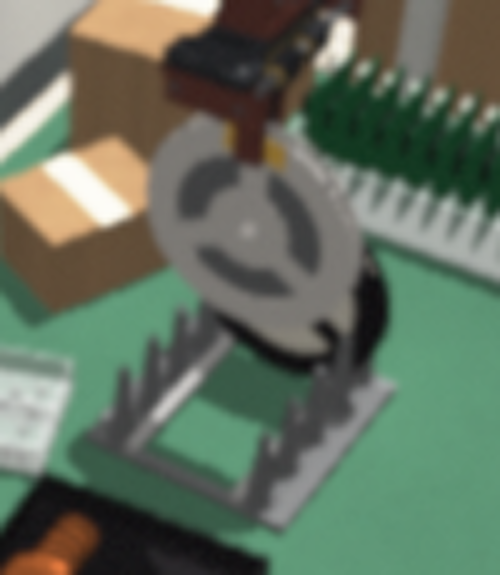

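Observed peg tops (122,368), (152,337), (266,435), (295,400) match the predicted ones to 2 crop pixels, so the rack pose holds. Lowering into slot 2.

```bash
python3 -m inch '[[0.014,0.002,0.2,0,0.008,0,0.9],[0.014,0.002,0.4,0,0.008,0,0.9],[0.014,0.002,0.574,0,0.008,0,0.9],[0.014,0.002,0.574,0,0.008,0,0.9]]'
python3 -m inch '[[0,0,0.1,0,0,0,0.9],[0,0,0.2,0,0,0,0.9],[0,0,0.2,0,0,0,0.9],[0,0,0.2,0,0,0,0.9]]'
python3 - <<'E'
from h import *
plan((581.1,-230,159,-.027))
E
```

```text
t: 17.65
ee_pos: [579.8, -229.1, 198.3]
orientation: [-3.139, 0.04, 0.006]
ft_force: [-0.5, -0.5, -2.0]
width: 14.1
grasp_force: 30.0
t: 18.15
ee_pos: [581.2, -231.0, 170.4]
orientation: [-3.141, 0.042, -0.001]
ft_force: [0.6, 0.2, -2.3]
width: 14.1
grasp_force: 30.0
t 18.15 at [ 581.2 -231.   170.4] ft [ 0.6  0.2 -2.3] w 14.1
[-0.001, -0.006, 0.076, -0.001, -0.001, 0.0] rows>=0.2
```

```bash
python3 -m inch '[[0,-0.004,0.03,0,0,0,0.9],[0,-0.004,0.05,0,0,0,0.9],[0,-0.004,0.055,0,0,0,0.9],[0,-0.004,0.055,0,0,0,0.9]]'
python3 -m inch '[[0,0,0.01,0,0,0,0.9],[0,0,0.01,0,0,0,0.9]]'
python3 -m inch '[[0,0,0.01,0,0,0,0.9],[0,0,0.01,0,0,0,0.9]]'
```

```text
t: 18.65
ee_pos: [581.0, -230.2, 161.9]
orientation: [-3.141, 0.042, -0.0]
ft_force: [-0.1, 0.3, -1.4]
width: 13.7
grasp_force: 30.0
t: 18.9
ee_pos: [581.0, -230.2, 160.4]
orientation: [-3.141, 0.042, -0.0]
ft_force: [0.3, 0.4, -3.0]
width: 14.3
grasp_force: 30.0
t: 19.15
ee_pos: [581.7, -230.4, 160.0]
orientation: [-3.141, 0.042, -0.003]
ft_force: [-0.3, -0.4, 3.9]
width: 14.4
grasp_force: 30.0
```

```bash
python3 -m inch '[[0,0,0.005,0,0,0,0.9],[0,0,0.005,0,0,0,0.6],[0,0,0.005,0,0,0,0.45],[0,0,0.005,0,0,0,0.32],[0,0,0.005,0,0,0,0.32]]'
python3 -m inch '[[0,0,-0.1,0,0,0,0.32],[0,0,-0.3,0,0,0,0.32],[0,0,-0.6,0,0,0,0.32],[0,0,-0.9,0,0,0,0.32],[0,0,-0.9,0,0,0,0.32]]'
python3 - <<'E'
from h import *
s=pic("side"); t=pic("top")
cv2.imwrite("pics/a4.png",np.hstack([cv2.resize(s[85:195,235:335],(400,440),interpolation=3),cv2.resize(t[140:240,90:190],(400,440),interpolation=3)]))
# spacer: outer end ~ white reel slot; centre midway between the reels
print("spacer centre", (np.array([555.3,289.1])+[535.1,384.9])/2)
E
```

```text
t: 19.77
ee_pos: [580.9, -230.2, 158.0]
orientation: [-3.14, 0.042, 0.0]
ft_force: [1.1, 0.6, -0.1]
width: 30.0
grasp_force: 0.0
t: 20.4
ee_pos: [583.2, -231.2, 298.7]
orientation: [3.139, -0.042, 0.013]
ft_force: [-0.8, 0.1, -0.4]
width: 29.6
grasp_force: 0.0
spacer centre [545.2 337. ]
```

View pics/a4.png

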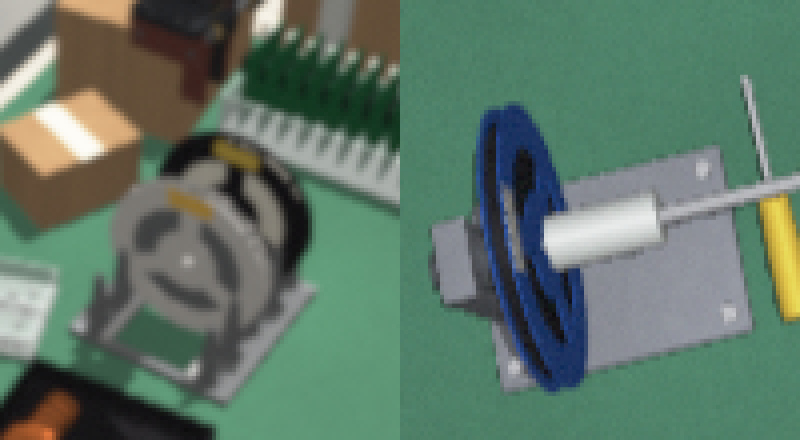

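White reel stands upright in slot 2 in front of the black one; the spacer (crop (545–660, 195–265)) is alone with the blue reel on the bar.

Run:
```python
from h import *
print("outer end",onz("top",90+259/4-.4,140+217/4.4-.4,148))
A=1.776
plan((590,-110,310,.4),(600,20,310,.95),(590,140,310,1.4),(565,245,310,A),(550.4,312,290,A),(550.4,312,190,A),(550.4,312,135,A))
```

```text
outer end [551.74556764 299.34354496 148.        ]
t 20.5 at [ 581.  -230.3  294.2] ft [-0.6  0.2 -1.3] w 30.0
[0.039, -0.804, -0.105, 0.0, -0.002, -0.543] rows>=2.3
[0.399, -0.772, 0.0, 0.0, 0.0, -0.7] rows>=2.9
[0.612, -0.52, 0.0, 0.0, 0.0, -0.573] rows>=2.4
[0.661, -0.283, 0.0, 0.0, 0.0, -0.479] rows>=2.0
[0.457, -0.004, 0.133, 0.0, 0.0, 0.0] rows>=1.1
[0.0, 0.0, 0.667, 0.0, 0.0, 0.0] rows>=1.6
[0.0, 0.0, 0.367, 0.0, 0.0, 0.0] rows>=0.9
```

```bash
python3 -m inch '[[0.039,-0.8,-0.105,0,0,-0.54,0.32],[0.039,-0.8,-0.105,0,0,-0.54,0.32],[0.039,-0.8,-0.105,0,0,-0.54,0.32]]'
python3 -m inch '[[0.4,-0.77,0,0,0,-0.7,-0.6],[0.4,-0.77,0,0,0,-0.7,-0.6],[0.4,-0.77,0,0,0,-0.7,-0.6],[0.4,-0.77,0,0,0,-0.7,-0.6]]'
python3 -m inch '[[0.61,-0.52,0,0,0,-0.573,-1],[0.61,-0.52,0,0,0,-0.573,-1],[0.61,-0.52,0,0,0,-0.573,-1],[0.61,-0.52,0,0,0,-0.573,-1]]'
python3 -m inch '[[0.66,-0.283,0,0,0,-0.479,-1],[0.66,-0.283,0,0,0,-0.479,-1],[0.66,-0.283,0,0,0,-0.479,-1],[0.66,-0.283,0,0,0,-0.479,-1]]'
python3 - <<'E'
from h import *
A=1.776
plan((550.2,311.5,290,A),(550.2,311.5,190,A),(550.2,311.5,135,A))
E
```

```text
t: 20.88
ee_pos: [589.6, -106.9, 308.2]
orientation: [-3.075, -0.631, 0.002]
ft_force: [0.4, -1.0, 0.6]
width: 30.2
grasp_force: 0.0
t: 21.38
ee_pos: [599.9, 20.1, 307.7]
orientation: [-2.794, -1.432, 0.003]
ft_force: [1.2, 0.4, 0.2]
width: 66.4
grasp_force: 0.0
t: 21.88
ee_pos: [590.4, 138.6, 308.4]
orientation: [-2.409, -2.015, 0.001]
ft_force: [-0.6, 0.2, 1.0]
width: 87.9
grasp_force: 0.0
t: 22.38
ee_pos: [566.3, 242.5, 309.0]
orientation: [-1.991, -2.43, 0.0]
ft_force: [0.1, 0.1, -0.0]
width: 87.6
grasp_force: 0.0
t 22.38 at [566.3 242.5 309. ] ft [ 0.1  0.1 -0. ] w 87.6
[0.472, -0.015, 0.126, -0.0, -0.0, -0.01] rows>=1.2
[0.0, 0.0, 0.667, 0.0, 0.0, 0.0] rows>=1.6
[0.0, 0.0, 0.367, 0.0, 0.0, 0.0] rows>=0.9
```

```bash
python3 -m inch '[[0.47,-0.01,0.126,0,0,0,-1],[0.47,-0.01,0.126,0,0,0,-1],[0.47,-0.01,0.126,0,0,0,-1]]'
python3 -m inch '[[0,0,0.3,0,0,0,-1],[0,0,0.667,0,0,0,-1],[0,0,0.667,0,0,0,-1],[0,0,0.667,0,0,0,-1]]'
python3 -m inch '[[0,0,0.2,0,0,0,-1],[0,0,0.367,0,0,0,-1],[0,0,0.367,0,0,0,-1],[0,0,0.367,0,0,0,-1]]'
python3 - <<'E'
from h import *
plan((550.2,311.5,135,1.776))
E
```

```text
t: 22.75
ee_pos: [550.7, 311.6, 290.1]
orientation: [-1.987, -2.433, 0.001]
ft_force: [0.5, -0.2, 0.1]
width: 88.0
grasp_force: 0.0
t: 23.25
ee_pos: [551.9, 312.2, 192.4]
orientation: [1.987, 2.433, 0.004]
ft_force: [0.2, -0.1, 0.8]
width: 88.0
grasp_force: 0.0
t: 23.75
ee_pos: [552.0, 313.3, 137.9]
orientation: [1.985, 2.434, 0.006]
ft_force: [0.1, -1.1, 0.0]
width: 87.8
grasp_force: 0.0
t 23.75 at [552.  313.3 137.9] ft [ 0.1 -1.1  0. ] w 87.8
[-0.01, -0.014, 0.019, 0.005, -0.002, -0.004] rows>=0.1
```

```bash
python3 -m inch '[[0,-0.003,0.01,0,0,0,0.2],[0,-0.003,0.01,0,0,0,0.2],[0,-0.003,0.01,0,0,0,0.5],[0,-0.003,0.01,0,0,0,0.7],[0,-0.003,0.01,0,0,0,0.7],[0,-0.003,0.01,0,0,0,0.7]]'
python3 -m inch '[[0,0,-0.007,0,0,0,0.7],[0,0,-0.013,0,0,0,0.7],[0,0,-0.013,0,0,0,0.7]]'
```

```text
t: 24.5
ee_pos: [549.1, 312.4, 133.5]
orientation: [-1.984, -2.434, 0.002]
ft_force: [-1.1, -0.2, 0.6]
width: 33.6
grasp_force: 29.9
t: 24.88
ee_pos: [549.8, 312.5, 135.7]
orientation: [-1.985, -2.434, -0.0]
ft_force: [-0.8, -0.8, -1.9]
width: 33.7
grasp_force: 29.9
```

```bash
python3 -m inch '[[-0.05,0,0,0,0,0,0.7],[-0.15,0,0,0,0,0,0.7],[-0.3,0,0,0,0,0,0.7],[-0.45,0,0,0,0,0,0.7],[-0.6,0.002,0,0,0,0,0.7],[-0.6,0.002,0,0,0,0,0.7]]'
python3 -m inch '[[-0.1,0,0,0,0,0,0.7],[-0.3,0,0,0,0,0,0.7],[-0.5,0,0,0,0,0,0.7],[-0.7,0.002,0,0,0,0,0.7],[-0.85,0.002,0,0,0,0,0.7],[-0.85,0.002,0,0,0,0,0.7]]'
```

```text
t: 25.62
ee_pos: [569.1, 222.2, 135.9]
orientation: [-1.989, -2.432, -0.001]
ft_force: [-0.4, 0.3, -1.1]
width: 33.8
grasp_force: 29.9
t: 26.38
ee_pos: [594.7, 98.4, 135.7]
orientation: [-1.988, -2.433, -0.001]
ft_force: [-0.4, 0.8, -1.5]
width: 33.9
grasp_force: 29.9
```

Run:
```python
from h import *
c,s=np.cos(.064),np.sin(.064)
T=lambda x,y:(568.1+c*x-s*y,-18.3+s*x+c*y)
A=1.571+.064; p=T(-48,-25); print(p)
plan((*p,130,A),(*p,60,A),(*p,16,A),(*p,9,A))
```

```text
(np.float64(521.7971784071568), np.float64(-46.31872075133559))
t 26.38 at [594.7  98.4 135.7] ft [-0.4  0.8 -1.5] w 33.9
[-0.848, -0.669, 0.037, 0.001, -0.001, 0.174] rows>=2.6
[0.0, 0.0, 0.467, 0.0, 0.0, 0.0] rows>=1.1
[0.0, 0.0, 0.293, 0.0, 0.0, 0.0] rows>=0.7
[0.0, 0.0, 0.047, 0.0, 0.0, 0.0] rows>=0.1
```

```bash
python3 -m inch '[[-0.3,-0.2,0,0,0,0.06,0.7],[-0.6,-0.45,0.02,0,0,0.12,0.7],[-0.848,-0.669,0.037,0,0,0.174,0.7],[-0.848,-0.669,0.037,0,0,0.174,0.7],[-0.848,-0.669,0.037,0,0,0.174,0.7]]'
python3 -m inch '[[0,0,0.2,0,0,0,0.7],[0,0,0.4,0,0,0,0.7],[0,0,0.467,0,0,0,0.7],[0,0,0.467,0,0,0,0.7]]'
python3 -m inch '[[0,0,0.1,0,0,0,0.7],[0,0,0.2,0,0,0,0.7],[0,0,0.29,0,0,0,0.7],[0,0,0.29,0,0,0,0.7],[0,0,0.29,0,0,0,0.7]]'
python3 -m inch '[[0,0,0.03,0,0,0,0.7],[0,0,0.047,0,0,0,0.7],[0,0,0.047,0,0,0,0.7]]'
```

```text
t: 27.0
ee_pos: [522.4, -44.5, 130.3]
orientation: [2.147, 2.294, 0.003]
ft_force: [-0.0, 0.4, -0.8]
width: 33.7
grasp_force: 29.9
t: 27.5
ee_pos: [521.9, -44.2, 59.6]
orientation: [-2.145, -2.294, -0.0]
ft_force: [0.4, 0.6, -0.9]
width: 33.9
grasp_force: 29.9
t: 28.12
ee_pos: [521.7, -45.0, 16.4]
orientation: [-2.147, -2.293, -0.001]
ft_force: [0.2, 0.1, -1.4]
width: 34.2
grasp_force: 29.9
t: 28.5
ee_pos: [521.6, -45.0, 9.3]
orientation: [-2.147, -2.293, -0.001]
ft_force: [0.7, -0.2, -1.1]
width: 33.7
grasp_force: 29.9
```

```bash
python3 -m inch '[[0,0,0.01,0,0,0,0.7],[0,0,0.013,0,0,0,0.7],[0,0,0.013,0,0,0,0.7]]'
python3 -m inch '[[0,0,0.007,0,0,0,0.7],[0,0,0.007,0,0,0,0.7]]'
python3 -m inch '[[0,0,0.005,0,0,0,0.7],[0,0,0.005,0,0,0,0.7]]'
```

```text
t: 28.88
ee_pos: [521.7, -45.0, 7.4]
orientation: [-2.147, -2.293, -0.001]
ft_force: [0.6, 0.5, -1.1]
width: 34.0
grasp_force: 29.9
t: 29.12
ee_pos: [521.6, -45.0, 6.3]
orientation: [-2.147, -2.293, -0.001]
ft_force: [0.3, 0.3, -1.0]
width: 33.9
grasp_force: 29.9
t: 29.38
ee_pos: [521.7, -44.9, 5.6]
orientation: [-2.147, -2.293, -0.001]
ft_force: [-0.1, -0.9, -1.7]
width: 33.7
grasp_force: 29.9
```

```bash
python3 -m inch '[[0,0,0.005,0,0,0,0.7],[0,0,0.005,0,0,0,0.7]]'
python3 -m inch '[[0,0,0.004,0,0,0,0.7],[0,0,0.004,0,0,0,0.7]]'
```

```text
t: 29.62
ee_pos: [521.7, -45.0, 5.3]
orientation: [-2.147, -2.293, -0.001]
ft_force: [-1.4, -0.5, 4.3]
width: 33.8
grasp_force: 29.9
t: 29.88
ee_pos: [521.7, -45.0, 5.2]
orientation: [-2.147, -2.294, -0.001]
ft_force: [-2.3, -0.4, 11.1]
width: 33.9
grasp_force: 29.9
```

```bash
python3 -m inch '[[0,0,-0.003,0,0,0,0.15],[0,0,-0.003,0,0,0,-0.1],[0,0,-0.003,0,0,0,-0.14],[0,0,-0.003,0,0,0,-0.14]]'
python3 -m inch '[[0,0,-0.15,0,0,0,-0.14],[0,0,-0.5,0,0,0,-0.14],[0,0,-0.95,0,0,0,-0.14],[0,0,-0.95,0,0,0,-0.14],[0,0,-0.95,0,0,0,-0.14]]'
python3 - <<'E'
from h import *
im=pic("top")
# blue reel again, now unobstructed: hull of the blue mask
m=cv2.inRange(cv2.cvtColor(im,cv2.COLOR_BGR2HSV),(105,130,40),(125,255,255))[150:240,100:160]
ys,xs=np.where(m); i,j=ys.argmin(),ys.argmax()
top,bot=[np.array([xs[ys==v].mean()+100,v+150]) for v in(ys.min(),ys.max())]
a,b=onz("top",*top,148),onz("top",*bot,148); print("blue rim extremes",a,b,"mid",(a+b)/2,np.linalg.norm(a-b))
plan((545,60,270,1.2),(555,190,310,.7),(545,310,310,.205),(535.1,384.9,300,.205),(535.1,384.9,211,.205))
E
```

```text
t: 30.38
ee_pos: [521.6, -45.0, 4.6]
orientation: [-2.147, -2.293, -0.001]
ft_force: [1.1, 0.4, 0.4]
width: 50.0
grasp_force: 0.0
t: 31.0
ee_pos: [521.5, -45.1, 147.3]
orientation: [2.147, 2.293, 0.002]
ft_force: [-0.8, 0.1, 0.4]
width: 49.7
grasp_force: 0.0
blue rim extremes [621.39399075 398.59817751 148.        ] [448.27847931 368.08095799 148.        ] mid [534.83623503 383.33956775 148.        ] 175.78475755212546
t 31.05 at [520.8 -45.  146.3] ft [ 0.3  0.  -0.3] w 50.1
[0.689, 0.206, -0.825, -0.002, -0.001, 0.556] rows>=2.6
[0.832, -0.252, -0.267, 0.0, 0.0, 0.637] rows>=2.7
[0.464, -0.655, 0.0, 0.0, 0.0, 0.63] rows>=2.7
[0.037, -0.502, 0.067, 0.0, 0.0, 0.0] rows>=1.2
[0.0, 0.0, 0.593, 0.0, 0.0, 0.0] rows>=1.4
```

```bash
python3 -m inch '[[0.1,0.05,-0.4,0,0,0.15,-0.5],[0.4,0.12,-0.8,0,0,0.4,-0.5],[0.689,0.206,-0.825,0,0,0.556,-0.5],[0.689,0.206,-0.825,0,0,0.556,-0.5]]'
python3 -m inch '[[0.832,-0.252,-0.267,0,0,0.637,-0.5],[0.832,-0.252,-0.267,0,0,0.637,-0.5],[0.832,-0.252,-0.267,0,0,0.637,-0.5],[0.832,-0.252,-0.267,0,0,0.637,-0.5]]'
python3 -m inch '[[0.464,-0.655,0,0,0,0.63,-0.5],[0.464,-0.655,0,0,0,0.63,-0.5],[0.464,-0.655,0,0,0,0.63,-0.5],[0.464,-0.655,0,0,0,0.63,-0.5]]'
python3 - <<'E'
from h import *
plan((535,384.5,270,.205),(535,384.5,210.5,.205))
E
```

```text
t: 31.55
ee_pos: [546.1, 62.6, 270.4]
orientation: [-2.589, -1.777, -0.001]
ft_force: [-0.3, 0.6, -0.4]
width: 66.0
grasp_force: 0.0
t: 32.05
ee_pos: [555.0, 190.0, 308.9]
orientation: [-2.949, -1.083, 0.005]
ft_force: [-0.7, 0.2, -0.2]
width: 66.0
grasp_force: 0.0
t: 32.55
ee_pos: [545.1, 308.5, 309.1]
orientation: [3.123, 0.328, -0.005]
ft_force: [-0.7, -1.0, -0.1]
width: 65.5
grasp_force: 0.0
t 32.55 at [545.1 308.5 309.1] ft [-0.7 -1.  -0.1] w 65.5
[0.04, -0.51, 0.26, 0.001, 0.004, 0.005] rows>=1.4
[0.0, 0.0, 0.397, 0.0, 0.0, 0.0] rows>=1.0
```

```bash
python3 -m inch '[[0.03,-0.3,0,0,0.004,0.005,-0.5],[0.035,-0.51,0.1,0,0.004,0.005,-0.5],[0.035,-0.51,0.26,0,0.004,0.005,-0.5],[0.035,-0.51,0.26,0,0.004,0.005,-0.5],[0.035,-0.51,0.26,0,0.004,0.005,-0.5]]'
python3 -m inch '[[0,0,0.2,0,0,0,-0.5],[0,0,0.39,0,0,0,-0.5],[0,0,0.39,0,0,0,-0.5],[0,0,0.39,0,0,0,-0.5],[0,0,0.39,0,0,0,-0.5]]'
python3 - <<'E'
from h import *
plan((535,384.5,210.5,.205)); s=pic("side");crop(s,150,180,110,110,5,"a5.png")
E
```

```text
t: 33.17
ee_pos: [535.8, 384.7, 272.7]
orientation: [-3.125, -0.316, -0.005]
ft_force: [0.1, 0.0, -0.4]
width: 65.7
grasp_force: 0.0
t: 33.8
ee_pos: [536.3, 386.5, 215.7]
orientation: [-3.123, -0.315, -0.009]
ft_force: [-0.1, 0.2, 0.1]
width: 65.9
grasp_force: 0.0
t 33.8 at [536.3 386.5 215.7] ft [-0.1  0.2  0.1] w 65.9
[-0.011, 0.011, 0.035, -0.002, -0.008, -0.005] rows>=0.1
```

View pics/a5.png

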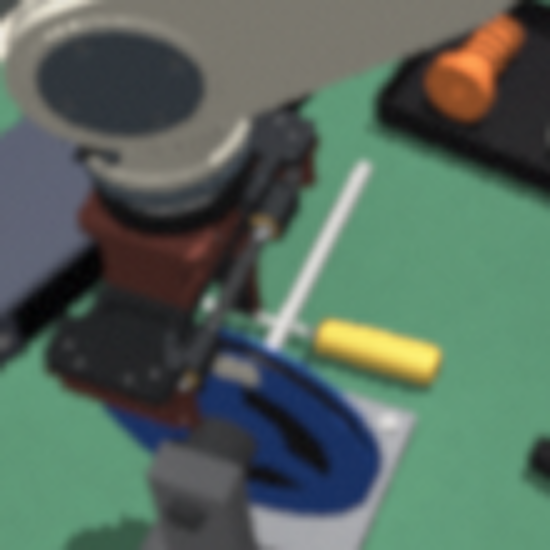

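The fingers are down either side of the blue reel's rim, with the far finger at (250,290), and the post is clear. That was my 11th viewed picture, one over the limit of 10, so from here on I'll check by numbers only.

```bash
python3 -m inch '[[-0.005,0,0.03,0,-0.008,-0.005,0],[-0.005,0,0.03,0,-0.008,-0.005,0.4],[-0.005,0,0.03,0,-0.008,-0.005,0.7],[-0.005,0,0.03,0,-0.008,-0.005,0.9],[-0.005,0,0.03,0,-0.008,-0.005,0.9],[-0.005,0,0.03,0,-0.008,-0.005,0.9],[-0.005,0,0.03,0,-0.008,-0.005,0.9]]'
python3 -m inch '[[0,0,-0.007,0,0,0,0.9],[0,0,-0.013,0,0,0,0.9],[0,0,-0.013,0,0,0,0.9]]'
```

```text
t: 34.72
ee_pos: [534.7, 385.4, 209.3]
orientation: [3.125, 0.322, -0.005]
ft_force: [0.2, -2.6, 0.8]
width: 13.9
grasp_force: 30.0
t: 35.1
ee_pos: [534.4, 385.4, 210.9]
orientation: [3.125, 0.321, -0.006]
ft_force: [1.0, -3.6, -4.2]
width: 13.7
grasp_force: 30.0
```

```bash
python3 -m inch '[[0,0.04,0,0,0,0,0.9],[0,0.1,0,0,0,0,0.9],[0,0.2,0,0,0,0,0.9],[0,0.27,0,0,0,0,0.9],[0,0.27,0,0,0,0,0.9]]'
python3 -m inch '[[0,0.1,0,0,0,0,0.9],[0,0.25,0,0,0,0,0.9],[0,0.4,0,0,0,0,0.9],[0,0.53,0,0,0,0,0.9],[0,0.53,0,0,0,0,0.9]]'
```

```text
t: 35.72
ee_pos: [543.2, 345.2, 211.4]
orientation: [-3.125, -0.319, 0.004]
ft_force: [-0.5, -0.1, -2.0]
width: 13.9
grasp_force: 30.0
t: 36.35
ee_pos: [559.5, 266.5, 211.3]
orientation: [-3.125, -0.318, 0.005]
ft_force: [0.5, 1.1, -1.5]
width: 13.9
grasp_force: 30.0
```

```bash
python3 -m inch '[[0,0.12,0,0,0,0,0.9],[0,0.3,0,0,0,0,0.9],[0,0.48,0,0,0,0,0.9],[0,0.6,0,0,0,0,0.9],[0,0.6,0,0,0,0,0.9]]'
python3 -m inch '[[0,0.15,0,0,0,0,0.9],[0,0.35,0,0,0,0,0.9],[0,0.4,-0.1,0,0,0,0.9],[0,0.4,-0.35,0,0,0,0.9],[0,0.4,-0.55,0,0,0,0.9],[0,0.4,-0.55,0,0,0,0.9]]'
python3 - <<'E'
from h import *
C=np.array([580.5,-252]); s=C+66*np.array([.027,1]); print(s)
plan((588,-10,292,.05),(585,-100,292,-.027),(582.3,-186,292,-.027),(582.3,-186,200,-.027),(582.3,-186,170,-.027))
E
```

```text
t: 36.98
ee_pos: [577.6, 179.3, 211.2]
orientation: [-3.125, -0.319, 0.005]
ft_force: [-0.5, 0.1, -2.5]
width: 13.9
grasp_force: 30.0
t: 37.72
ee_pos: [591.5, 122.2, 296.9]
orientation: [-3.124, -0.322, -0.005]
ft_force: [-0.5, -0.3, -2.6]
width: 13.7
grasp_force: 30.0
[ 582.282 -186.   ]
t 37.73 at [591.5 122.2 296.9] ft [-0.5 -0.3 -2.6] w 13.7
[-0.203, 0.858, 0.031, -0.001, -0.004, 0.198] rows>=2.1
[-0.05, 0.598, 0.0, 0.0, 0.0, 0.098] rows>=1.4
[-0.003, 0.574, 0.0, 0.0, 0.0, 0.0] rows>=1.4
[0.0, 0.0, 0.613, 0.0, 0.0, 0.0] rows>=1.5
[0.0, 0.0, 0.2, 0.0, 0.0, 0.0] rows>=0.5
```

```bash
python3 -m inch '[[-0.06,0.25,0,0,0,0.06,0.9],[-0.14,0.6,0.02,0,-0.004,0.13,0.9],[-0.2,0.858,0.03,0,-0.004,0.198,0.9],[-0.2,0.858,0.03,0,-0.004,0.198,0.9]]'
python3 -m inch '[[-0.03,0.3,0,0,0,0.05,0.9],[-0.05,0.598,0,0,0,0.098,0.9],[-0.05,0.598,0,0,0,0.098,0.9]]'
python3 -m inch '[[0,0.3,0,0,0,0,0.9],[0,0.5,0,0,0,0,0.9],[0,0.574,0,0,0,0,0.9],[0,0.574,0,0,0,0,0.9],[0,0.574,0,0,0,0,0.9]]'
python3 - <<'E'
from h import *
plan((582.3,-186,200,-.027),(582.3,-186,170,-.027))
# hole/hub check in the side view: centroid of blue mask against the expected centre
im=pic("side"); m=cv2.inRange(cv2.cvtColor(im,cv2.COLOR_BGR2HSV),(105,130,40),(125,255,255))[90:190,230:330]
ys,xs=np.where(m); e=cv2.minEnclosingCircle(np.c_[xs,ys].astype(np.float32)); p=ctrl.get_obs()["ee_pos"]
print("bbox",xs.min()+230,xs.max()+230,ys.min()+90,ys.max()+90,"expected rim:")
for th in np.arange(0,6.3,np.pi/4): print(np.round(proj("side",p+[89*np.cos(th),0,-61.5+89*np.sin(th)])),end=" ")
E
```

```text
t: 38.22
ee_pos: [585.8, -12.6, 287.6]
orientation: [3.14, 0.073, -0.013]
ft_force: [-1.1, 0.2, -1.5]
width: 13.6
grasp_force: 30.0
t: 38.6
ee_pos: [583.2, -101.8, 288.2]
orientation: [3.141, -0.046, -0.011]
ft_force: [0.7, 0.3, -1.3]
width: 13.9
grasp_force: 30.0
t: 39.22
ee_pos: [581.3, -185.1, 289.0]
orientation: [-3.141, 0.041, 0.01]
ft_force: [0.6, -0.2, -1.4]
width: 13.9
grasp_force: 30.0
t 39.23 at [ 581.3 -185.1  289. ] ft [ 0.6 -0.2 -1.4] w 13.9
[0.011, 0.006, 0.593, -0.0, 0.008, 0.001] rows>=1.4
[0.0, 0.0, 0.2, 0.0, 0.0, 0.0] rows>=0.5
bbox 259 301 110 150 expected rim:
[258. 122.] [264. 110.] [280. 110.] [296. 122.] [300. 138.] [292. 149.] [277. 148.] [263. 137.] [258. 122.]
```

The blue mask's box (259–301, 110–150) matches the expected rim (258–300, 110–149), so the reel is hanging true. Lowering into slot 3.

```bash
python3 -m inch '[[0.008,0.003,0.2,0,0.008,0,0.9],[0.008,0.003,0.4,0,0.008,0,0.9],[0.008,0.003,0.593,0,0.008,0,0.9],[0.008,0.003,0.593,0,0.008,0,0.9]]'
python3 -m inch '[[0,0,0.1,0,0,0,0.9],[0,0,0.2,0,0,0,0.9],[0,0,0.2,0,0,0,0.9],[0,0,0.2,0,0,0,0.9]]'
python3 - <<'E'
from h import *
plan((582.3,-186,160,-.027))
E
```

```text
t: 39.78
ee_pos: [580.5, -185.7, 198.2]
orientation: [-3.14, 0.042, 0.007]
ft_force: [0.3, -0.3, -1.8]
width: 14.0
grasp_force: 30.0
t: 40.28
ee_pos: [582.1, -187.2, 170.5]
orientation: [3.141, -0.043, 0.001]
ft_force: [-0.8, 0.5, -1.6]
width: 13.6
grasp_force: 30.0
t 40.27 at [ 582.1 -187.2  170.5] ft [-0.8  0.5 -1.6] w 13.6
[0.001, -0.008, 0.07, 0.001, -0.001, -0.001] rows>=0.2
```

```bash
python3 -m inch '[[0,-0.005,0.03,0,0,0,0.9],[0,-0.005,0.055,0,0,0,0.9],[0,-0.005,0.06,0,0,0,0.9],[0,-0.005,0.06,0,0,0,0.9]]'
python3 -m inch '[[0,0,0.01,0,0,0,0.9],[0,0,0.01,0,0,0,0.9]]'
python3 -m inch '[[0,0,0.008,0,0,0,0.9],[0,0,0.008,0,0,0,0.9]]'
```

```text
t: 40.78
ee_pos: [581.9, -186.4, 161.2]
orientation: [3.141, -0.043, 0.0]
ft_force: [-0.7, 0.1, -2.5]
width: 13.6
grasp_force: 30.0
t: 41.02
ee_pos: [582.1, -186.5, 160.0]
orientation: [3.141, -0.043, 0.001]
ft_force: [0.2, -0.7, -0.3]
width: 13.8
grasp_force: 30.0
t: 41.28
ee_pos: [582.7, -186.6, 159.7]
orientation: [3.14, -0.043, 0.003]
ft_force: [0.0, 0.9, 6.0]
width: 13.8
grasp_force: 30.0
```

```bash
python3 -m inch '[[0,0,0.005,0,0,0,0.9],[0,0,0.005,0,0,0,0.6],[0,0,0.005,0,0,0,0.45],[0,0,0.005,0,0,0,0.32],[0,0,0.005,0,0,0,0.32]]'
python3 -m inch '[[0,0,-0.1,0,0,0,0.32],[0,0,-0.3,0,0,0,0.32],[0,0,-0.6,0,0,0,0.32],[0,0,-0.95,0,0,0,0.32],[0,0,-0.95,0,0,0,0.32]]'
python3 -m inch '[[-1,0,0,0,0,0,0.32],[-1,0,0,0,0,0,0.32],[-1,0,0,0,0,0,0.32],[-1,0,0,0,0,0,0.32]]'
python3 - <<'E'
from h import *
im=pic("side"); hsv=cv2.cvtColor(im,cv2.COLOR_BGR2HSV)
m=cv2.inRange(hsv,(105,130,40),(125,255,255))[90:200,230:330]; ys,xs=np.where(m)
print("blue bbox",xs.min()+230,xs.max()+230,ys.min()+90,ys.max()+90)
e=np.array([proj("side",(582.3+89*np.cos(t),-186+dy,97+89*np.sin(t))) for t in np.arange(0,6.3,.1) for dy in(-7,7)]); print("expected",e.min(0),e.max(0))
# tray: orange and bright (spacer) blobs inside it, both views
for n in("side","top"):
    im=pic(n); hsv=cv2.cvtColor(im,cv2.COLOR_BGR2HSV)
    q=np.array([proj(n,p) for p in((662,63,32),(671,-85,32),(476,-98,32),(464,48,32))]).astype(np.int32)
    z=np.zeros(im.shape[:2],np.uint8); cv2.fillPoly(z,[q],255)
    for w,m in(("orange",cv2.inRange(hsv,(4,150,60),(18,255,255))),("spacer",cv2.inRange(hsv,(0,0,110),(180,70,255)))):
        k,_,st,c=cv2.connectedComponentsWithStats(m&z); 
        if k>1: i=1+st[1:,4].argmax(); print(n,w,st[i],onz(n,*c[i],25)[:2])
o=ctrl.get_obs();print(o["t"],o["ee_pos"])
E
```

```text
t: 41.9
ee_pos: [581.7, -186.3, 157.6]
orientation: [3.141, -0.043, -0.0]
ft_force: [-0.3, 0.5, -0.5]
width: 29.9
grasp_force: 0.0
t: 42.52
ee_pos: [584.4, -187.2, 306.3]
orientation: [3.138, -0.043, 0.015]
ft_force: [0.3, -1.2, 0.0]
width: 29.8
grasp_force: 0.0
t: 43.02
ee_pos: [430.3, -181.9, 300.2]
orientation: [3.141, -0.045, -0.0]
ft_force: [0.6, -0.3, -0.4]
width: 29.7
grasp_force: 0.0
blue bbox 258 296 136 173
expected [256.00191391 135.42825088] [297.41384874 174.48924546]
side orange [235 182  20  23 247] [617.18718204  -5.78593513]
side spacer [261 191  16  20 180] [521.80808566 -23.42515902]
top orange [256 163  28  18 303] [616.31174549  -7.75187101]
top spacer [261 197  27  13 282] [522.28005455 -23.12439379]
43.175 [ 432.87421416 -182.36090993  300.36492949]
```

Everything is where it should be: the blue reel fits its slot outline, and the collar and spacer lie in the tray. Handing in.

```bash
python3 -m inch '[[0,0,0,0,0,0,0.32],[0,0,0,0,0,0,0.32]]'; python3 -c "
from workcell import ctrl
print(ctrl.close_job())"
```

```text
t: 43.42
ee_pos: [432.5, -182.1, 300.0]
orientation: [3.141, -0.043, -0.0]
ft_force: [0.5, -0.4, -0.9]
width: 29.7
grasp_force: 0.0
the job is handed in; nothing more can be done
None
```

The job was handed in at 43.4 s: collar and spacer are in the tray, and the white and blue reels stand in slots 2 and 3 (the white one not re-checked after the blue went in beside it); I viewed 11 pictures, one over the limit of 10.

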